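# Close the bottle cupboard's sash with the hooked pole

## Task

Take the pole with the hooked end, hook it into the ring high on the front of the bottle cupboard and pull the raised sash all the way down. Then unhook the pole and lay it down again, in its rest or on the worktop.

Things in the scene. Friction and masses are not known exactly. Their poses are not given: they have to be found in the camera images.
- hook_pole: Hooked pole, 0.12 kg. Origin: centre of its wooden handle, 120 mm long (x, towards the hook), 14 wide (y), 20 high (z up). Lies level, origin 55 mm above the table, in slots (20 wide, 10 deep, open on top) of two 10 mm thick saddles at x = +-45; a 12 mm base board lies below; grasp between the saddles. In the rest's other slot, 110 mm beside: a pole with a straight ball-ended rod, not needed.
- hook_tip (a point): Lowest point of the hook, at (130, 0, -21.5) mm in the hooked pole's frame, same axes. A steel rod 7 mm thick runs from the handle's +x end along the handle's axis to x = 130 mm and is there turned straight down (-z). Which of the two slots of the rest holds the hooked pole varies.
- ring (a point): Centre of the upright steel ring on the sash: opening 50 mm, wire 6 mm, 0.21 to 0.235 m above the table at first; moves with the sash. x points level through it into the fixed cupboard, square to its front (200 wide, 300 high); z up. The ring's plane is 36 mm before the sash's face; only an 8 mm stem at its top holds it: behind its lower part is free space for the hook.
- sash (a joint): Travel of the clear, aluminium-framed sash on the wooden bottle cupboard's front, in m: 0 fully raised, 0.100 fully down on its stop; starts between 0 and 0.02. It slides straight down and stays wherever it is left: about 1.3 N pulls it down, about 5 N lifts it.

How it is judged:
On the way, in this order (a step that is already met when the one before it is completed fails the run):
1. the hook is through the ring of the still raised sash (x of hook_tip in the frame of ring between 0.004 and 0.04 m and y of hook_tip in the frame of ring between -0.025 and 0.025 m and z of hook_tip in the frame of ring between -0.052 and 0.012 m and value of joint sash below 0.05 m), for 0.1 s.
2. the sash is fully down with the hook still in the ring (x of hook_tip in the frame of ring between 0.004 and 0.04 m and y of hook_tip in the frame of ring between -0.025 and 0.025 m and z of hook_tip in the frame of ring between -0.052 and 0.012 m and value of joint sash above 0.088 m), for 0.1 s.
At the end, for the whole second after the job is handed in: The sash is down to within 12 mm of its stop, and the hooked pole lies at rest, roughly level (within 30 degrees), in its rest or on the worktop, its handle's centre less than 90 mm above the worktop (value of joint sash above 0.088 m and height (world z) of hook_pole between 0 and 0.09 m and angle between hook_pole's own x axis and vertical above 1.05 rad and linear speed of hook_pole below 0.03 m/s); the robot touches nothing.
It also fails if it takes over 51 s, if anything falls off the work surface, if the arm or the gripper's body presses on something with over 40 N, if the wrist force passes 120 N, or if a joint passes its speed limit or range.

## Robot

A 7-joint arm with a two-finger parallel gripper is mounted at the origin on the work surface; the furniture and walls round the work are solid. World frame = base frame: x ahead of the robot, y to its left, z up, the work surface at z = 0. Lengths are in m, angles in rad, forces in N, time in s.
With the tool pointing down it reaches from about 0.35 to 0.775 m from the base axis. Payload 3.1 kg.
Tool frame: the origin (TCP) lies on the centre line of the jaws, within the pads' length; the fingertips stand 11 mm ahead of it and the grasp point (between the pads) lies 8 mm behind it; y points along the fingers, x is the direction in which the jaws open and shut, and the axes are right-handed (so a half turn about y gives the same grasp; the last joint's range is limited). The gripper opens to 85 mm and grips with 20 to 120 N. Pads are 22 mm wide; open, the fingers measure 114 mm over their backs; the gripper's body (76 mm by 85 mm) begins 54 mm behind the grasp point. The pads swing forward as they close: fully open they stand 13 mm farther back than shut.
Start: joints at [-1.272, 0.311, 0.014, 1.512, -0.004, 1.319, -0.027], TCP at [0.184, 0.518, 0.21] pointing down, gripper open.
Joint ranges: [-2.7, 2.7], [-0.3, 1.91], [-1.27, 1.3], [0.12, 2.57], [-1.44, 4.58], [0.2, 2.03], [-3.05, 3.05]. Speed limits (rad/s): [2.79, 2.79, 3.14, 3.14, 3.14, 3.14, 3.14].

## Interface

Orientations are given as a 3x3 rotation matrix whose columns are the frame's x, y, z axes.
In Python, from workcell import env gives the robot as it stands.
- The arm moves only by the tool apply_moves, never from a script. Its argument "series" is text: rows parted by semicolons, each of 7 numbers parted by spaces: the turn, a rotation vector about the tool's x, y, z in degrees, then the shift along the tool's x, y, z in mm, then the finger opening in mm, from 0 to 85.4. A call has 1 to 20 rows; each row shifts and turns the commanded pose from where the row before left it, along the tool's axes as they then stand; what a row does not reach is not made up. A row lasts 1/10 s, in which the tool goes at most 50 mm and 8.59 degrees, less where a joint would pass 70% of its speed; a pose out of reach is approached as far as the arm can. A call with a gripper value outside its range is refused whole. The fingers move at their own pace and stop on an object; "force" is the grip in N (left out, the last holds). Time passes only in rows, so rows that do not move let the fingers close. It gives the time, the measured TCP pose, the force and the opening at its end, in the units of the state.
- env.get_obs(): the state, without advancing time (a new reading comes with each control period).
- env.grab_frame(name): name is "scene" or "top" or "wrist"; returns a dict with "image" (420x560x3 uint8, red, green, blue), "fx", "fy", "cx", "cy" (pixels), "camera_from_world" (4x4, takes a point from world to camera coordinates); the wrist camera has in their place "mount" (4x4, takes a point from camera to tool coordinates, whose origin is the TCP and whose axes are the tool frame's). Camera axes: x right, y up, looking along -z (the intrinsics and any distortion apply to the point x, -y, -z); pixel columns grow to the right and rows downward; lengths in m; the calibration is good to about 2 mm. A picture is of the moment at which its call begins: read the wrist's pose just before it. There is no depth.
- env.job_done(): hands the job in, once; it reports no verdict.
Trained networks look in a picture, given as the dict that the camera call returned (one of the last four; its "shot" number tells which), for a name from the list of things; names that differ only in an ending like _2 or _b are one class to them, and where a whole thing is asked for, a point or a joint stands for the part that bears it (a point fixed in the world has none). Each returns a list of dicts, best first, with "p" (0 to 1); they miss things now and then, are a little off and sometimes report something else, mostly with a low value. They report only what shows in the picture. A call takes as long as a camera call.
- env.silhouettes(picture, label): "mask" (420x560 bool, what is visible of it) and "bbox" ([left, top, right, bottom] in pixels, round what is visible of it).
The state is a dict: "t": time; "joints": joint angles; "dq": joint speeds; "joint_efforts": joint torques, N m; "eef_pos": TCP position; "tool_rot": TCP orientation; "wrist_force": force on the tool from outside, world axes, zero at the start; "wrist_torque": the same for the moment, N m; "grip_width": finger opening in m.
Only numpy, scipy, OpenCV 4.12 (cv2) and the standard library are available. Lean on these libraries where they do the work, as an engineer would, in place of code of your own. Each camera call takes 0.05 s, during which the arm holds its last target.

## Working session

There is one attempt and no reset: what is moved stays moved. The work goes in short steps, Python scripts to look and compute and a tool call to move; the robot and the scene stay as the last step left them, time stands still between calls to the robot, and variables do not carry over. Pictures are saved under pics/ and viewed, and the job is handed in when it is done.

Besides the shell and the picture viewer there is one more tool, called after "Call:" as name(argument=value, ...) on one line, values as JSON. apply_moves: Moves the arm, as the interface text tells. Its arguments: {"type":"object","properties":{"series":{"type":"string"},"force":{"type":"number"}},"required":["series"]}

```bash
ls; mkdir -p pics; python3 - <<'E'
from workcell import env
import cv2,pickle,numpy as np
np.set_printoptions(precision=4,suppress=True)
o=env.get_obs();print(o['t'],o['eef_pos'],o['tool_rot'],o['grip_width'])
for n in ['scene','top','wrist']:
    f=env.grab_frame(n);pickle.dump(f,open(n+'.pkl','wb'))
    cv2.imwrite(f'pics/{n}0.png',f['image'][:,:,::-1])
    print(n,{k:v for k,v in f.items() if k!='image'})
    for l in ['hook_pole','ring','sash','hook_tip']:
        for d in env.silhouettes(f,l)[:3]: print(l,d['p'],d['bbox'],d['mask'].sum())
E
```

```text
pics
0.0 [0.1836 0.5176 0.2091] [[ 0.3342 -0.0007 -0.9425]
 [ 0.9425 -0.0023  0.3342]
 [-0.0024 -1.     -0.0001]] 0.08547964302295828
scene {'fx': 450.2436118800588, 'fy': 450.2436118800588, 'cx': 279.0523248888192, 'cy': 216.06261183031776, 'camera_from_world': array([[ 0.6751, -0.7377,  0.0011, -0.2631],
       [ 0.4251,  0.3901,  0.8168, -0.4124],
       [-0.603 , -0.5509,  0.5769, -0.945 ],
       [ 0.    ,  0.    ,  0.    ,  1.    ]]), 'shot': 1}
ring 0.97 [166.7, 165.2, 224.6, 226.5] 2325
sash 0.74 [167.2, 164.4, 222.6, 228.0] 2314
hook_tip 0.76 [308.8, 269.6, 335.6, 319.0] 232
top {'fx': 414.1877711914406, 'fy': 414.1877711914406, 'cx': 283.46037395184027, 'cy': 207.69246298453405, 'camera_from_world': array([[ 0.0025, -1.    , -0.0052,  0.111 ],
       [ 0.9819,  0.0015,  0.1895, -0.5376],
       [-0.1895, -0.0056,  0.9819, -1.2132],
       [ 0.    ,  0.    ,  0.    ,  1.    ]]), 'shot': 2}
hook_pole 0.77 [335.2, 200.7, 356.8, 256.4] 298
ring 0.58 [183.6, 203.9, 213.2, 272.9] 1037
sash 0.96 [182.6, 203.3, 208.2, 278.2] 1156
hook_tip 0.69 [331.9, 199.7, 357.4, 257.5] 257
wrist {'fx': 339.27978022703456, 'fy': 339.27978022703456, 'cx': 278.26727626714353, 'cy': 215.543140813585, 'mount': array([[ 1.    , -0.0006,  0.0005, -0.    ],
       [ 0.0007,  0.328 , -0.9447, -0.1643],
       [ 0.0004,  0.9447,  0.328 ,  0.0838],
       [ 0.    ,  0.    ,  0.    ,  1.    ]]), 'shot': 3}
```

View pics/scene0.png

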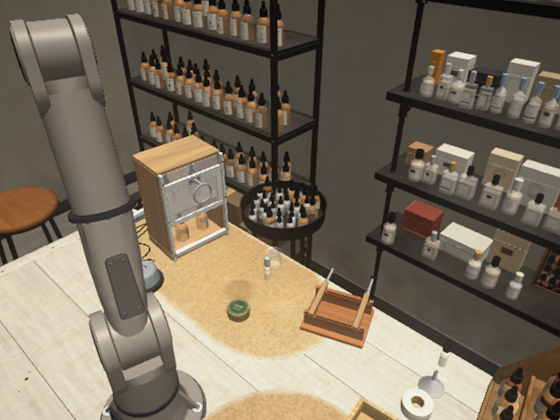

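View pics/top0.png

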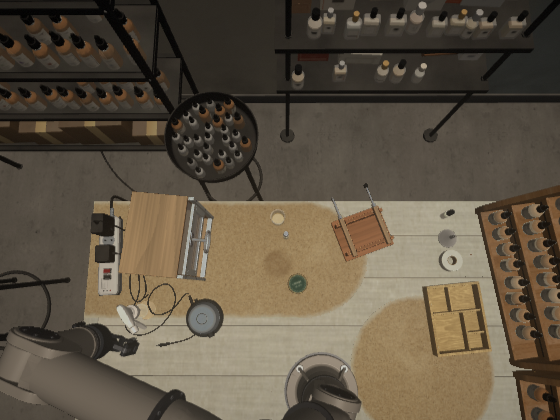

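View pics/wrist0.png

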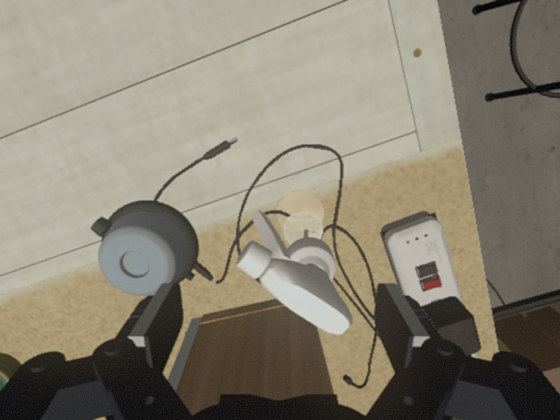

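The scene and top pictures show the cupboard at the left (top ~(170,235)), its ring facing right at about (208,242), and the rest at about (362,233). I'll zoom in on both.

```bash
python3 - <<'E'
import cv2
a=cv2.imread('pics/top0.png');b=cv2.imread('pics/scene0.png')
cv2.imwrite('pics/z1.png',cv2.resize(a[170:290,310:410],None,fx=6,fy=5*1,interpolation=cv2.INTER_CUBIC))
cv2.imwrite('pics/z2.png',cv2.resize(b[250:350,290:390],None,fx=6,fy=6,interpolation=cv2.INTER_CUBIC))
cv2.imwrite('pics/z3.png',cv2.resize(b[130:260,130:240],None,fx=5,fy=4.6,interpolation=cv2.INTER_CUBIC))
cv2.imwrite('pics/z4.png',cv2.resize(a[180:290,110:220],None,fx=5,fy=5,interpolation=cv2.INTER_CUBIC))
E
```

```text
(no output)
```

View pics/z1.png

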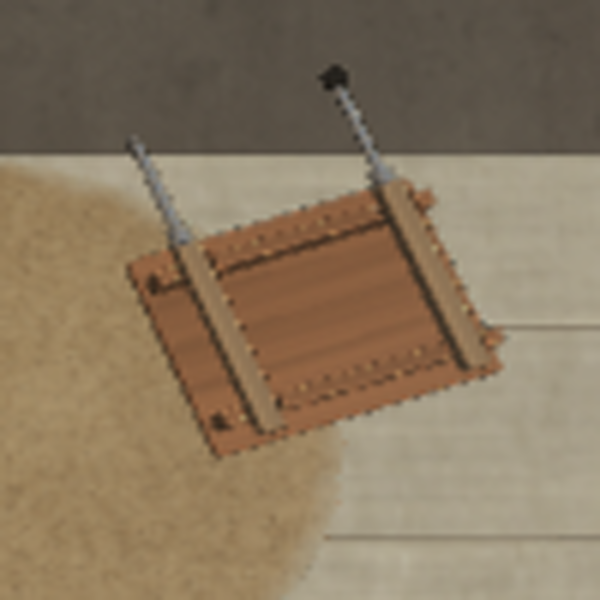

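View pics/z2.png

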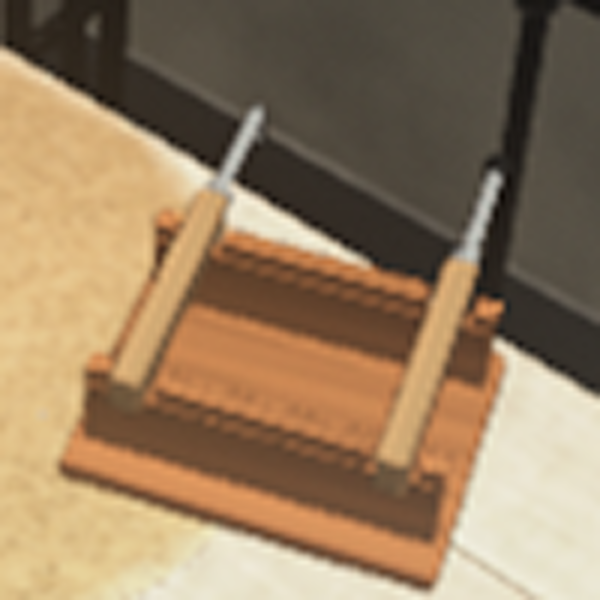

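View pics/z3.png

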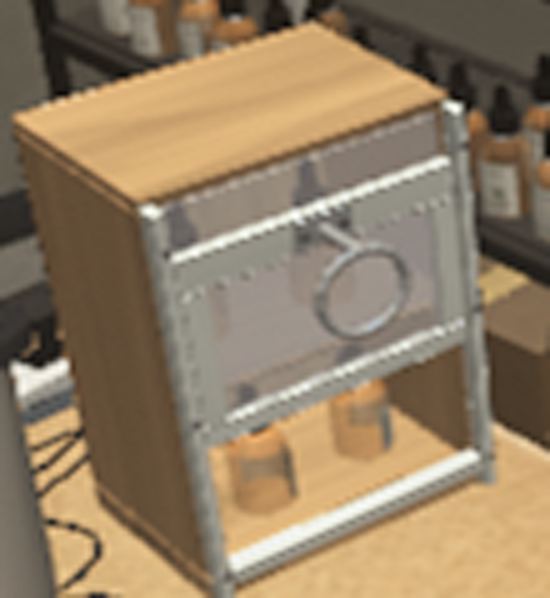

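View pics/z4.png

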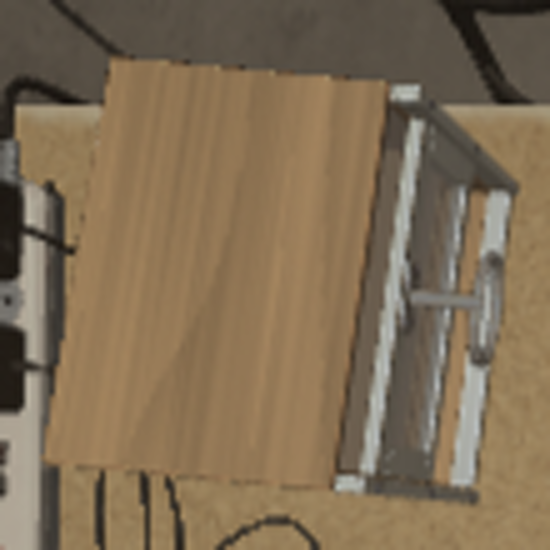

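```bash
cat > h.py <<'E'
import numpy as np,pickle
from scipy.optimize import least_squares
np.set_printoptions(precision=4,suppress=True)
def proj(f,P,M=None):
    M=f['camera_from_world'] if M is None else M
    c=M[:3,:3]@np.array(P)+M[:3,3]
    return np.array([f['fx']*c[0]/-c[2]+f['cx'],f['fy']*(-c[1])/-c[2]+f['cy']])
def tri(obs,n=3,g=(0.5,0.1,0.15)):
    r=least_squares(lambda p:np.concatenate([proj(f,p)-u for f,u in obs]),g); return r.x,r.fun
def onz(f,u,z):
    r=least_squares(lambda p:proj(f,[p[0],p[1],z])-u,[0.5,0.]);return r.x
def wristM(f,o):
    T=np.eye(4);T[:3,:3]=o['tool_rot'];T[:3,3]=o['eef_pos'];return np.linalg.inv(T@f['mount'])
E
python3 - <<'E'
from h import *
T=pickle.load(open('top.pkl','rb'));S=pickle.load(open('scene.pkl','rb'))
print('ring',tri([(T,np.array([207.4,241.6])),(S,np.array([202.6,192.6]))]))
a=onz(T,(187.6,196.4),.3);b=onz(T,(177.4,277.4),.3);print('front',a,b,np.linalg.norm(a-b),np.degrees(np.arctan2(*(a-b)[::-1])))
def res(p):
    c,s=np.cos(p[2]),np.sin(p[2]);f=lambda x,z:[p[0]+c*x,p[1]+s*x,.055+z]
    return np.concatenate([proj(T,f(-.06,.01))-(354.6,255.6),proj(T,f(.06,.01))-(340.5,218.6),proj(T,f(.13,0))-(332.2,198.6),
     proj(S,f(-.06,.01))-(311.7,313.7),proj(S,f(.06,0))-(326.2,281.3),proj(S,f(.13,0))-(333,268)])
r=least_squares(res,[.6,-.1,.3]);print(r.x,np.degrees(r.x[2]),r.fun)
E
```

```text
ring (array([0.4148, 0.3085, 0.2206]), array([ 0.05  , -0.0639, -0.0856,  0.007 ]))
front [0.5173 0.3464] [0.3208 0.3615] 0.1971049649890838 -4.386235107251942
[ 0.447  -0.0818  0.3565] 20.42805077840005 [ 1.4449  0.0763  0.4417 -0.5272 -0.1913 -1.1626 -0.9249 -0.9895 -0.8899
  2.2167 -0.1095 -1.0029]
```

Call:
apply_moves(series="0 0 0 -36 0 -29 85;0 0 0 -36 0 -29 85;0 0 0 -36 0 -29 85;0 0 0 -36 0 -29 85;0 0 0 -36 0 -29 85;0 0 0 -33 0 -34 85;0 0 0 -33 0 -34 85;0 0 0 -33 0 -34 85;0 0 0 -33 0 -34 85;0 0 0 -33 0 -34 85;0 0 0 -33 0 -34 85;0 0 0 -33 0 -34 85;0 0 0 -33 0 -34 85;0 0 0 -33 0 -34 85")

```text
t: 2.15
eef_pos: [0.4503, -0.0835, 0.2107]
tool_rot: [[0.333, 0.002, -0.943], [0.943, 0.001, 0.333], [0.001, -1.0, -0.001]]
wrist_force: [1.0, 0.9, 0.2]
grip_width: 0.0851
```

Call:
apply_moves(series="0 8.25 0 0 0 0 85;0 8.25 0 0 0 0 85;0 8.25 0 0 0 0 85;0 8.25 0 0 0 0 85;0 8.25 0 0 0 0 85;0 8.25 0 0 0 0 85;0 8.25 0 0 0 0 85;0 8.25 0 0 0 0 85;0 8.25 0 0 0 0 85;0 8.25 0 0 0 0 85;0 8.25 0 0 0 0 85;0 8.25 0 0 0 0 85;0 8.25 0 0 0 0 85;0 8.25 0 0 0 0 85;0 8.25 0 0 0 0 85;0 8.25 0 0 0 0 85;0 8 0 0 0 0 85;0 0 0 0 0 0 85")

```text
t: 3.95
eef_pos: [0.4495, -0.0818, 0.2103]
tool_rot: [[0.35, 0.0, 0.937], [-0.937, 0.0, 0.35], [0.0, -1.0, 0.0]]
wrist_force: [0.2, -0.1, -0.1]
grip_width: 0.0853
```

```bash
python3 - <<'E'
from h import *
from workcell import env
import cv2
o=env.get_obs();print(o['t'],o['eef_pos'],o['tool_rot'],o['grip_width'],o['wrist_force'],o['joints'])
f=env.grab_frame('wrist');pickle.dump((f,o),open('w1.pkl','wb'))
cv2.imwrite('pics/w1.png',f['image'][:,:,::-1])
for l in ['hook_pole']:
    for d in env.silhouettes(f,l)[:3]: print(l,d['p'],d['bbox'],d['mask'].sum())
f['image']=None
M=wristM(f,o)
c,s=np.cos(.3565),np.sin(.3565)
for x,z in [(-.06,.01),(.06,.01),(.06,0),(.13,0),(.13,-.0215)]: print(x,proj(f,[.447+c*x,-.0818+s*x,.055+z],M))
E
```

```text
3.95 [ 0.4495 -0.0818  0.2103] [[ 0.3503  0.0002  0.9367]
 [-0.9367  0.0001  0.3503]
 [ 0.     -1.      0.0002]] 0.0853273441795492 [ 0.2028 -0.069  -0.0979] [-0.7708  0.1773  1.0548  1.7762 -0.1609  1.2806 -0.8894]
hook_pole 0.78 [271.8, 42.0, 289.6, 251.7] 2431
-0.06 [276.5177 253.313 ]
0.06 [276.524  130.6725]
0.06 [276.5688 129.6767]
0.13 [276.5767  44.944 ]
0.13 [276.6704  48.4319]
```

View pics/w1.png

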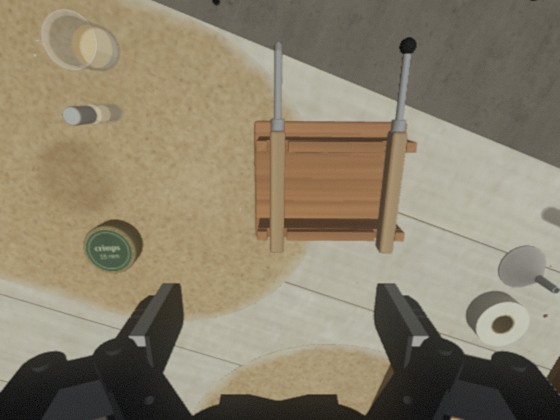

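The wrist picture shows the hooked pole at column 277 (handle rows 125–252, tip at (278,43)), within 3 px of my fit. The ball-ended pole is on the right. Next I descend and grip.

Call:
apply_moves(series="0 0 0 0 40 0 85;0 0 0 0 40 0 85;0 0 0 0 40 0 85;0 0 0 0 30 0 85;0 0 0 0 13 0 85;0 0 0 0 0 0 85;0 0 0 0 0 0 30;0 0 0 0 0 0 8;0 0 0 0 0 0 8;0 0 0 0 0 0 8;0 0 0 0 0 0 8;0 0 0 0 0 0 8;0 0 0 0 0 0 8;0 0 0 0 0 0 8", force=100)

```text
t: 5.45
eef_pos: [0.4494, -0.0819, 0.0472]
tool_rot: [[0.35, -0.0, 0.937], [-0.937, 0.0, 0.35], [-0.0, -1.0, -0.0]]
wrist_force: [-0.1, 0.0, -0.7]
grip_width: 0.0079
```

The opening is 7.9 mm, where a held handle would read about 14. I need to look.

```bash
python3 - <<'E'
from h import *
from workcell import env
import cv2
o=env.get_obs();print(o['t'],o['eef_pos'],o['grip_width'],o['wrist_force'])
f=env.grab_frame('wrist');
g=env.grab_frame('scene')
a=f['image'][:,:,::-1];b=cv2.resize(g['image'][230:370,270:410,::-1],(420,420),interpolation=cv2.INTER_CUBIC)
cv2.imwrite('pics/w2.png',cv2.resize(np.hstack([a[:, 100:460],b]),None,fx=1,fy=1))
E
```

```text
5.45 [ 0.4494 -0.0819  0.0472] 0.007913058206473386 [-0.0654  0.0371 -0.6923]
```

View pics/w2.png

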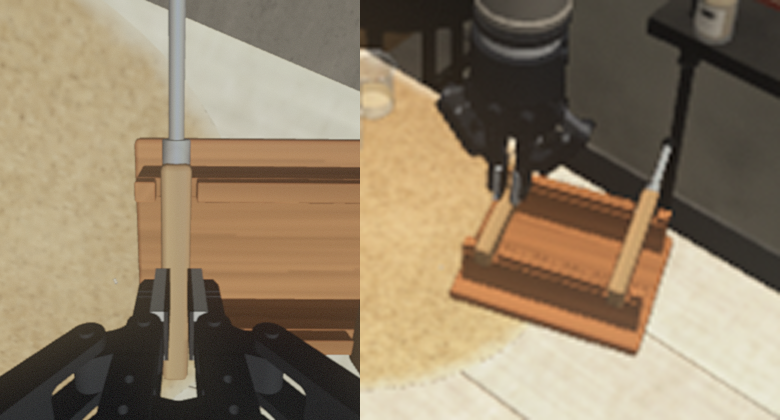

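The handle sits between the pads, apparently almost touching both. I'll command 0 to see whether it really holds.

Call:
apply_moves(series="0 0 0 0 0 0 0;0 0 0 0 0 0 0;0 0 0 0 0 0 0", force=100)

```text
t: 5.85
eef_pos: [0.4495, -0.0819, 0.0472]
tool_rot: [[0.35, -0.0, 0.937], [-0.937, -0.0, 0.35], [0.0, -1.0, -0.0]]
wrist_force: [0.7, 0.1, -0.0]
grip_width: -0.0003
```

```bash
python3 - <<'E'
from h import *
from workcell import env
import cv2
f=env.grab_frame('wrist');
g=env.grab_frame('scene');t=env.grab_frame('top')
a=f['image'][:,:,::-1]
b=cv2.resize(g['image'][250:350,290:390,::-1],(420,420),interpolation=cv2.INTER_CUBIC)
cv2.imwrite('pics/w3.png',cv2.resize(np.hstack([a[:, 100:460],b]),None,fx=1,fy=1))
E
```

```text
(no output)
```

View pics/w3.png

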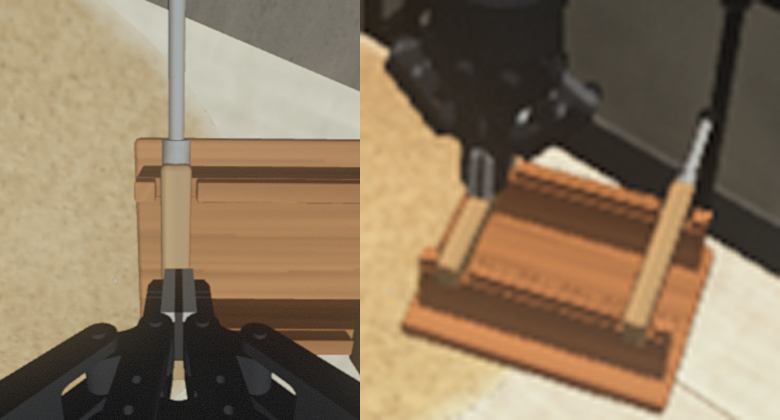

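```bash
python3 - <<'E'
from h import *
from workcell import env
f,o=pickle.load(open('w1.pkl','rb'))
M=np.linalg.inv(f['mount'])
for y in (-.06,-.04,-.02,-.008,0,.011): print(y,[proj(f,[0,y,z],M) for z in (-.011,0,.011)])
o=env.get_obs();print(o['eef_pos'],o['wrist_force'],o['grip_width'],o['tool_rot'])
S=pickle.load(open('scene.pkl','rb'))
for z in (.036,.047,.055,.065,.1): print(z,proj(S,[.4494,-.0819,z]))
E
```

```text
-0.06 [array([276.6024, 363.3583]), array([276.5667, 339.699 ]), array([276.5288, 314.6515])]
-0.04 [array([276.7797, 329.6859]), array([276.753 , 308.2663]), array([276.725 , 285.7572])]
-0.02 [array([276.9171, 303.5925]), array([276.8965, 284.0636]), array([276.875 , 263.6584])]
-0.008 [array([276.9856, 290.5772]), array([276.9678, 272.0418]), array([276.9492, 252.7293])]
0 [array([277.0267, 282.778 ]), array([277.0104, 264.8538]), array([276.9934, 246.2099])]
0.011 [array([277.078 , 273.0304]), array([277.0636, 255.887 ]), array([277.0485, 238.0927])]
[ 0.4495 -0.0819  0.0472] [ 1.1317 -0.2358  0.516 ] 1.4796152386265252e-05 [[ 0.3498  0.0001  0.9368]
 [-0.9368  0.      0.3498]
 [ 0.     -1.      0.0001]]
0.036 [318.4908 303.7205]
0.047 [318.7142 300.67  ]
0.055 [318.8783 298.4301]
0.065 [319.0852 295.6045]
0.1 [319.8265 285.4844]
```

```bash
python3 - <<'E'
from h import *
from workcell import env
import cv2
o=env.get_obs();f=env.grab_frame('wrist');M=wristM(f,o)
c,s=np.cos(.3565),np.sin(.3565)
for x,y,z in [(.06,0,.01),(.06,.007,.01),(.06,-.007,.01),(.11,.0035,0),(.11,-.0035,0)]: print(x,y,proj(f,[.448+c*x-s*y,-.0813+s*x+c*y,.055+z],M))
a=cv2.resize(f['image'][120:400,180:380,::-1],None,fx=2.1,fy=2.1,interpolation=cv2.INTER_CUBIC)
t=env.grab_frame('top')
b=cv2.resize(t['image'][180:290,310:400,::-1],None,fx=4,fy=588/110,interpolation=cv2.INTER_CUBIC)
cv2.imwrite('pics/w4.png',np.hstack([a,b]))
E
```

```text
0.06 0 [274.4015 162.2699]
0.06 0.007 [258.2556 162.2513]
0.06 -0.007 [290.5456 162.2885]
0.11 0.0035 [265.8759  37.3417]
0.11 -0.0035 [282.8202  37.3683]
```

View pics/w4.png

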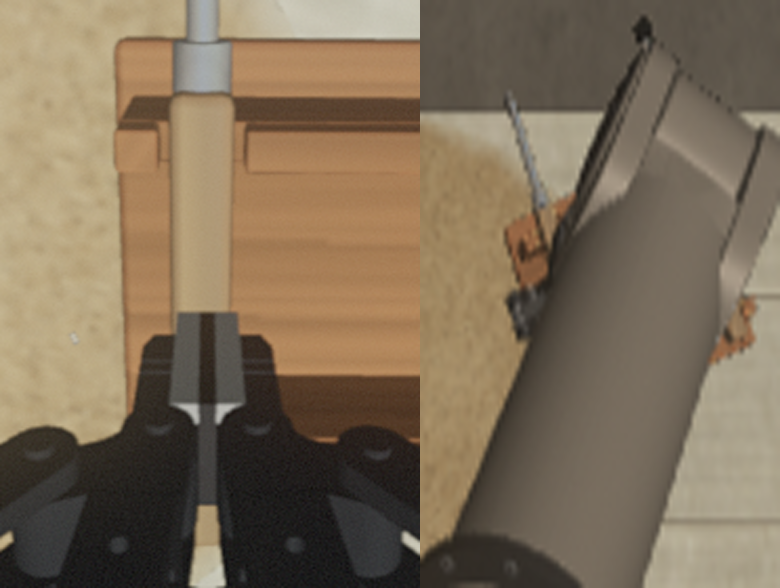

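The pads closed above the handle. Both cameras put the fingertips about 30 mm farther back than the description says, with the handle undisturbed. I'll open and go lower in steps, watching the force.

Call:
apply_moves(series="0 0 0 0 0 0 50;0 0 0 0 0 0 50;0 0 0 0 0 0 50;0 0 0 0 0 0 50;0 0 0 0 5 0 50;0 0 0 0 5 0 50;0 0 0 0 5 0 50;0 0 0 0 0 0 50")

```text
t: 6.9
eef_pos: [0.4486, -0.0817, 0.0313]
tool_rot: [[0.35, -0.002, 0.937], [-0.937, 0.0, 0.35], [-0.001, -1.0, -0.002]]
wrist_force: [-0.6, 0.4, -0.0]
grip_width: 0.0498
```

```bash
python3 - <<'E'
from h import *
from workcell import env
import cv2
o=env.get_obs();print(o['t'],o['eef_pos'],o['grip_width'],o['wrist_force'])
f=env.grab_frame('wrist');g=env.grab_frame('scene')
a=cv2.resize(f['image'][120:400,180:380,::-1],None,fx=1.5,fy=1.5,interpolation=cv2.INTER_CUBIC)
b=cv2.resize(g['image'][250:350,290:390,::-1],(420,420),interpolation=cv2.INTER_CUBIC)
cv2.imwrite('pics/w5.png',np.hstack([a,b]))
E
```

```text
6.9 [ 0.4486 -0.0817  0.0313] 0.0497960553030947 [-0.5673  0.3731 -0.0309]
```

View pics/w5.png

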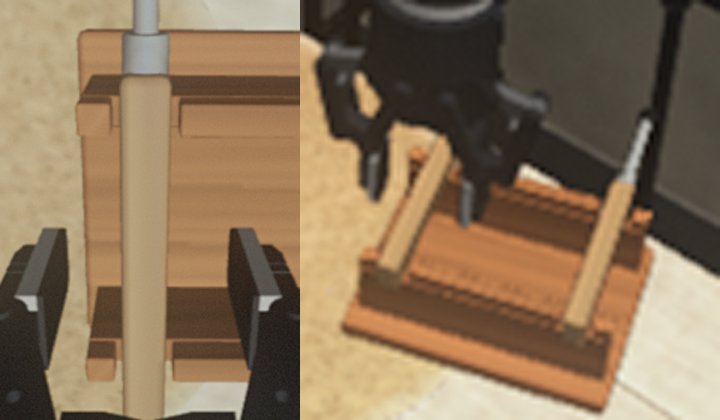

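```bash
python3 - <<'E'
from h import *
S=pickle.load(open('scene.pkl','rb'))
R=np.array([[.35,0,.937],[-.937,0,.35],[0,-1,0]])
for d in (.025,.032,-.025,-.032):
  for y in (-.03,-.02,-.01,0,.011):
    print(d,y,[proj(S,np.array([.4486,-.0817,.0313])+R@[d,y,z]) for z in (-.011,.011)])
E
```

```text
0.025 -0.03 [array([326.9876, 302.4825]), array([329.5487, 296.5498])]
0.025 -0.02 [array([326.7375, 305.3085]), array([329.2893, 299.3644])]
0.025 -0.01 [array([326.49  , 308.1056]), array([329.0325, 302.1508])]
0.025 0 [array([326.2449, 310.8744]), array([328.7783, 304.9093])]
0.025 0.011 [array([325.9783, 313.8877]), array([328.5016, 307.9119])]
0.032 -0.03 [array([329.6965, 303.2595]), array([332.2226, 297.3041])]
0.032 -0.02 [array([329.432 , 306.0869]), array([331.9491, 300.1203])]
0.032 -0.01 [array([329.1702, 308.8853]), array([331.6785, 302.908 ])]
0.032 0 [array([328.9111, 311.6553]), array([331.4105, 305.6678])]
0.032 0.011 [array([328.629 , 314.6699]), array([331.1189, 308.6718])]
-0.025 -0.03 [array([307.9354, 297.0179]), array([310.7385, 291.2429])]
-0.025 -0.02 [array([307.7851, 299.8337]), array([310.5764, 294.0469])]
-0.025 -0.01 [array([307.6362, 302.6211]), array([310.4158, 296.8231])]
-0.025 0 [array([307.4889, 305.3806]), array([310.2568, 299.5718])]
-0.025 0.011 [array([307.3285, 308.3843]), array([310.0838, 302.5643])]
-0.032 -0.03 [array([305.3089, 296.2645]), array([308.1448, 290.5111])]
-0.032 -0.02 [array([305.1721, 299.0788]), array([307.9959, 293.3136])]
-0.032 -0.01 [array([305.0367, 301.8649]), array([307.8484, 296.0883])]
-0.032 0 [array([304.9026, 304.6231]), array([307.7024, 298.8357])]
-0.032 0.011 [array([304.7567, 307.6254]), array([307.5434, 301.8267])]
```

Call:
apply_moves(series="0 0 0 0 6 0 50;0 0 0 0 5 0 50;0 0 0 0 3 0 50;0 0 0 0 0 0 30;0 0 0 0 0 0 8;0 0 0 0 0 0 4;0 0 0 0 0 0 4;0 0 0 0 0 0 4;0 0 0 0 0 0 4;0 0 0 0 0 0 4", force=100)

```text
t: 8.0
eef_pos: [0.4496, -0.0819, 0.0185]
tool_rot: [[0.35, 0.0, 0.937], [-0.937, 0.0, 0.35], [-0.0, -1.0, 0.0]]
wrist_force: [-1.2, 0.2, 5.9]
grip_width: 0.0119
```

```bash
cat > look.py <<'E'
from h import *
from workcell import env
import cv2,sys
def look(name,crop=(250,350,290,390),wc=(0,420,80,480)):
    o=env.get_obs();print(o['t'],o['eef_pos'],o['grip_width'],o['wrist_force'],o['wrist_torque'])
    f=env.grab_frame('wrist');g=env.grab_frame('scene')
    pickle.dump((f,g,o),open(name+'.pkl','wb'))
    a=f['image'][wc[0]:wc[1],wc[2]:wc[3],::-1]
    b=cv2.resize(g['image'][crop[0]:crop[1],crop[2]:crop[3],::-1],(400,420),interpolation=cv2.INTER_CUBIC)
    a=cv2.resize(a,(400,420))
    cv2.imwrite('pics/%s.png'%name,np.hstack([a,b]))
    return f,g,o
E
python3 -c "
from look import *
look('g1')"
```

```text
8.0 [ 0.4496 -0.0819  0.0185] 0.01186803190090486 [-1.2471  0.1849  5.8579] [ 0.1266  0.3895 -0.0131]
```

View pics/g1.png

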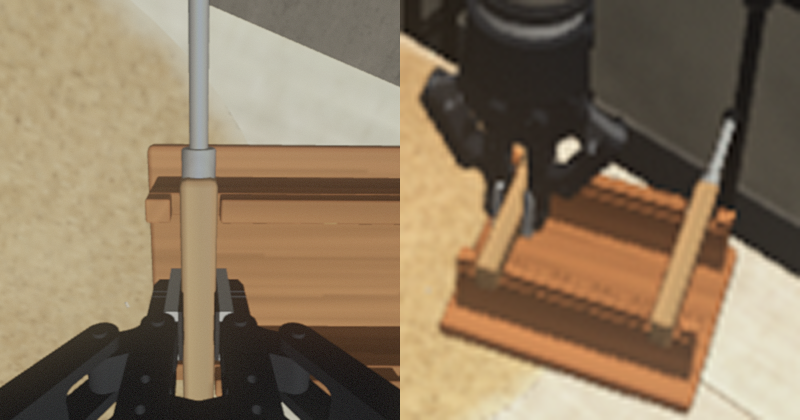

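Call:
apply_moves(series="0 0 0 0 0 0 0;0 0 0 0 0 0 0;0 0 0 0 0 0 0", force=100)

```text
t: 8.4
eef_pos: [0.4496, -0.0819, 0.0185]
tool_rot: [[0.35, 0.0, 0.937], [-0.937, 0.0, 0.35], [-0.0, -1.0, 0.0]]
wrist_force: [-1.9, 0.2, 5.4]
grip_width: 0.012
```

It holds (12 mm opening on the handle). Now I lift it and carry it in front of the cupboard.

Call:
apply_moves(series="0 0 0 0 -8 0 0;0 0 0 0 -20 0 0;0 0 0 0 -35 0 0;0 0 0 0 -40 0 0;0 0 0 0 -40 0 0;0 0 0 0 -30 0 0;0 0 0 0 0 0 0")

```text
t: 9.1
eef_pos: [0.4528, -0.083, 0.1952]
tool_rot: [[0.35, 0.009, 0.937], [-0.937, 0.0, 0.35], [0.003, -1.0, 0.009]]
wrist_force: [0.9, -0.2, -2.0]
grip_width: 0.0122
```

```bash
python3 -c "
from look import *
look('g2',crop=(180,350,240,410))"
```

```text
9.1 [ 0.4528 -0.083   0.1952] 0.012211352773608599 [ 0.9063 -0.2297 -1.9583] [-0.0406 -0.0137  0.0091]
```

View pics/g2.png

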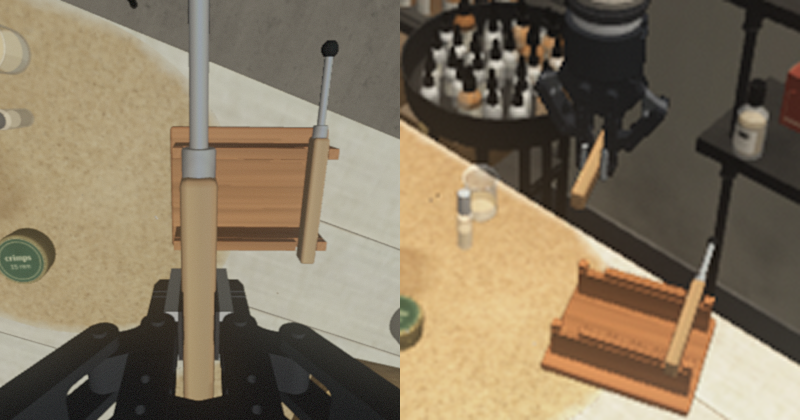

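The pole is held out of the rest, and its place in the wrist view hasn't changed. Next is the transfer.

Call:
apply_moves(series="0 0 0 -30 0 5 0;0 0 0 -45 0 6 0;0 0 0 -45 0 6 0;0 0 0 -45 0 6 0;0 -8 0 -30 0 6 0;0 -8 0 -25 0 4 0;0 -8 0 0 0 0 0;0 -8 0 0 0 0 0;0 -8 0 0 0 0 0;0 -8 0 0 0 0 0;0 -8 0 0 0 0 0;0 -8 0 0 0 0 0;0 0 0 0 0 0 0;0 0 0 0 0 0 0")

```text
t: 10.6
eef_pos: [0.399, 0.1344, 0.1899]
tool_rot: [[0.995, -0.002, 0.099], [-0.099, -0.002, 0.995], [-0.002, -1.0, -0.002]]
wrist_force: [-0.1, 0.2, -2.2]
grip_width: 0.0123
```

```bash
python3 - <<'E'
from look import *
f,g,o=look('r1',crop=(130,270,110,250))
print(o['tool_rot'],o['joints'])
t=env.grab_frame('top');pickle.dump(t,open('top2.pkl','wb'))
cv2.imwrite('pics/r1t.png',cv2.resize(t['image'][170:310,110:260,::-1],None,fx=5,fy=4.2,interpolation=cv2.INTER_CUBIC))
E
```

```text
10.6 [0.399  0.1344 0.1899] 0.012347411336733076 [-0.1347  0.246  -2.1571] [-0.0031 -0.0606 -0.013 ]
[[ 0.9951 -0.0023  0.0993]
 [-0.0993 -0.0016  0.9951]
 [-0.0022 -1.     -0.0018]] [-1.1596  0.0617  0.8421  1.8874 -0.0482  1.2162 -0.401 ]
```

View pics/r1.png

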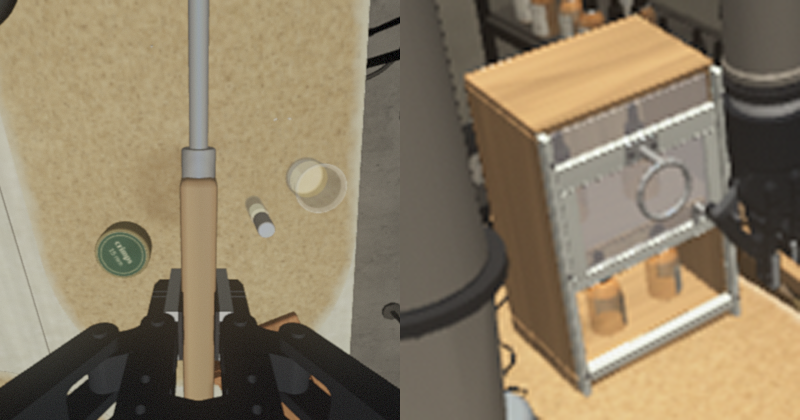

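View pics/r1t.png

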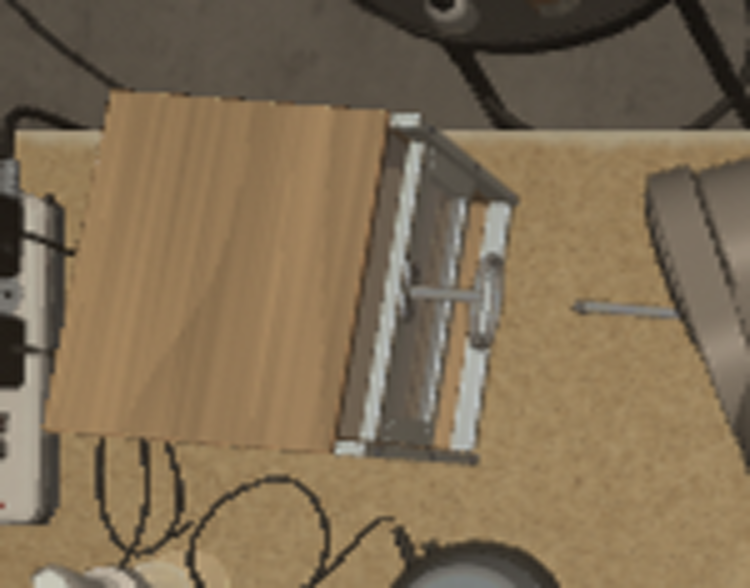

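```bash
python3 - <<'E'
from look import *
f,g,o=pickle.load(open('r1.pkl','rb'));T=pickle.load(open('top2.pkl','rb'))
cv2.imwrite('pics/r1z.png',cv2.resize(g['image'][160:230,180:250,::-1],None,fx=8,fy=8,interpolation=cv2.INTER_CUBIC))
R=o['tool_rot'];p=o['eef_pos']
for n,v in [('axis end',[0,-.0365,.1287]),('tip',[0,-.015,.1287]),('rod60',[0,-.0365,.06])]:
    q=p+R@np.array(v);print(n,q,proj(T,q),proj(g,q))
q=np.array([.4148,.3085,.2206]);print(proj(T,q),proj(g,q))
E
```

```text
axis end [0.4119 0.2625 0.2262] [224.7735 242.4733] [212.4972 197.4672]
tip [0.4118 0.2625 0.2047] [225.9636 243.3656] [213.1598 204.1504]
rod60 [0.405  0.1941 0.2263] [251.1595 245.1573] [227.8101 208.182 ]
[207.4428 241.5431] [202.5052 192.6102]
```

View pics/r1z.png

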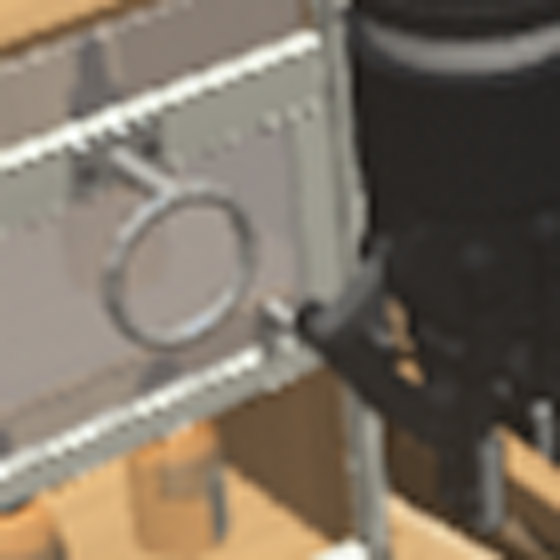

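The hook tip is at (213.5,203) in the scene and (225,243) in the top picture, within 1 px of prediction. It lines up with the ring centre at (202.5,193.5). Inserting.

Call:
apply_moves(series="0 0 0 0 -2 10 0;0 0 0 0 0 15 0;0 0 0 0 0 15 0;0 0 0 0 0 12 0;0 0 0 0 0 10 0;0 0 0 0 0 0 0;0 0 0 0 0 0 0")

```text
t: 11.45
eef_pos: [0.406, 0.1963, 0.1931]
tool_rot: [[0.995, -0.0, 0.096], [-0.096, -0.001, 0.995], [-0.0, -1.0, -0.001]]
wrist_force: [0.5, -0.1, -1.0]
grip_width: 0.0122
```

```bash
python3 - <<'E'
from look import *
o=env.get_obs();print(o['t'],o['eef_pos'],o['wrist_force'])
g=env.grab_frame('scene');t=env.grab_frame('top')
a=cv2.resize(g['image'][160:220,180:240,::-1],(400,480),interpolation=cv2.INTER_CUBIC)
b=cv2.resize(t['image'][210:270,180:240,::-1],(400,480),interpolation=cv2.INTER_CUBIC)
cv2.imwrite('pics/i1.png',np.hstack([a,b]))
E
```

```text
11.45 [0.406  0.1963 0.1931] [ 0.5468 -0.1195 -1.0062]
```

View pics/i1.png

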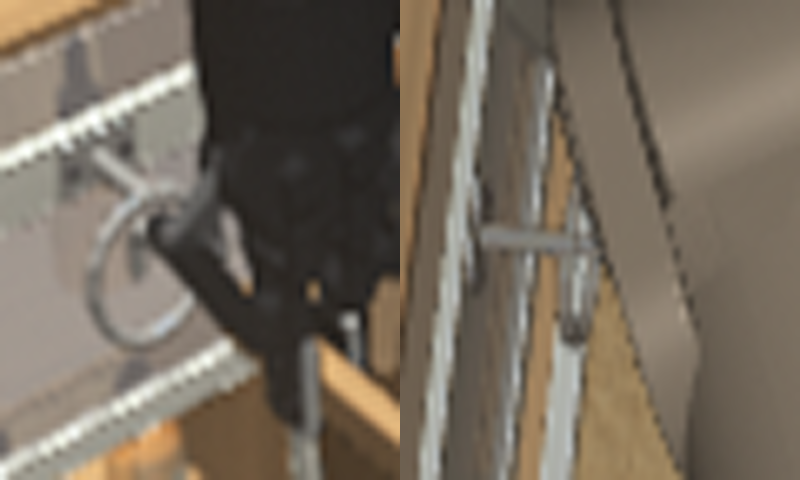

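The scene picture shows the hook hanging inside the ring at about (200.5,191). I'll check for loose things under the path before pulling.

```bash
python3 - <<'E'
from h import *
T=pickle.load(open('top.pkl','rb'))
for n,u in [('jar',(298,284)),('vial',(285,235)),('beaker',(278,218))]: print(n,onz(T,u,.02))
E
```

```text
jar [0.3085 0.0677]
vial [0.4575 0.1072]
beaker [0.5107 0.1292]
```

Call:
apply_moves(series="0 0 0 0 10 0 0;0 0 0 0 12 0 0;0 0 0 0 12 0 0;0 0 0 0 10 0 0;0 0 0 0 10 0 0;0 0 0 0 10 0 0;0 0 0 0 0 0 0")

```text
t: 12.25
eef_pos: [0.4046, 0.1959, 0.1275]
tool_rot: [[0.995, -0.003, 0.096], [-0.096, -0.002, 0.995], [-0.003, -1.0, -0.002]]
wrist_force: [-0.8, 0.4, -1.0]
grip_width: 0.0122
```

```bash
cat > lk2.py <<'E'
from look import *
def lk(n,c=(160,230,170,240)):
    o=env.get_obs();print(o['t'],o['eef_pos'],o['wrist_force'],o['wrist_torque'])
    g=env.grab_frame('scene');f=env.grab_frame('wrist')
    pickle.dump((g,f,o),open(n+'.pkl','wb'))
    a=cv2.resize(g['image'][c[0]:c[1],c[2]:c[3],::-1],(420,420),interpolation=cv2.INTER_CUBIC)
    cv2.imwrite('pics/%s.png'%n,np.hstack([a,f['image'][:,120:460,::-1]]))
E
python3 -c "
from lk2 import *
lk('p1')"
```

```text
12.25 [0.4046 0.1959 0.1275] [-0.7882  0.4486 -0.9989] [-0.0338 -0.0041  0.0017]
```

View pics/p1.png

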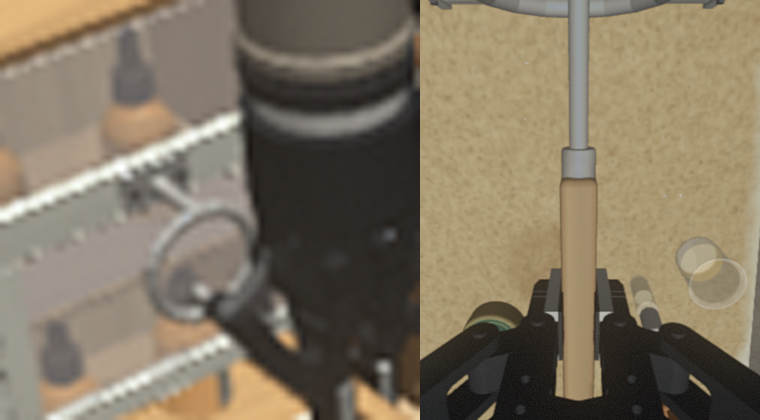

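The sash is coming down, the rod sits on the ring's lower wire, and the pole hasn't tilted in the grip. Continuing.

Call:
apply_moves(series="0 0 0 0 10 0 0;0 0 0 0 10 0 0;0 0 0 0 10 0 0;0 0 0 0 8 0 0;0 0 0 0 6 0 0;0 0 0 0 0 0 0")

```text
t: 12.95
eef_pos: [0.4048, 0.1959, 0.084]
tool_rot: [[0.995, -0.003, 0.096], [-0.096, -0.002, 0.995], [-0.002, -1.0, -0.002]]
wrist_force: [0.5, -0.5, -1.9]
grip_width: 0.0121
```

Call:
apply_moves(series="0 0 0 0 5 0 0;0 0 0 0 0 0 0")

```text
t: 13.15
eef_pos: [0.4053, 0.1961, 0.0796]
tool_rot: [[0.995, -0.001, 0.096], [-0.096, -0.001, 0.995], [-0.001, -1.0, -0.001]]
wrist_force: [-0.3, 0.3, -0.5]
grip_width: 0.0121
```

Call:
apply_moves(series="0 0 0 0 5 0 0;0 0 0 0 0 0 0")

```text
t: 13.35
eef_pos: [0.4061, 0.1966, 0.0752]
tool_rot: [[0.995, 0.0, 0.096], [-0.096, 0.0, 0.995], [0.0, -1.0, 0.0]]
wrist_force: [-1.3, 0.1, 1.7]
grip_width: 0.0122
```

```bash
python3 -c "
from lk2 import *
lk('p2',(170,260,150,240))"
```

```text
13.35 [0.4061 0.1966 0.0752] [-1.3305  0.1167  1.6629] [0.1791 0.1513 0.1278]
```

View pics/p2.png

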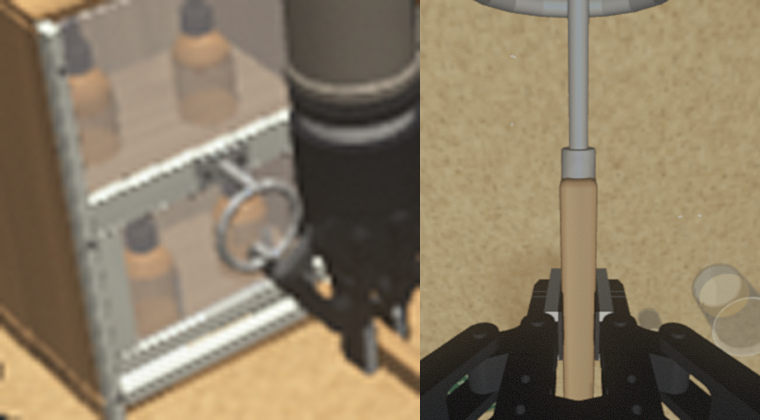

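Call:
apply_moves(series="0 0 0 0 5 0 0;0 0 0 0 0 0 0")

```text
t: 13.65
eef_pos: [0.4069, 0.1973, 0.071]
tool_rot: [[0.995, 0.002, 0.097], [-0.097, 0.002, 0.995], [0.001, -1.0, 0.002]]
wrist_force: [-3.5, -1.3, 7.0]
grip_width: 0.0125
```

Call:
apply_moves(series="0 0 0 0 5 0 0;0 0 0 0 0 0 0")

```text
t: 13.85
eef_pos: [0.4067, 0.1977, 0.0657]
tool_rot: [[0.995, 0.001, 0.096], [-0.096, 0.002, 0.995], [0.001, -1.0, 0.002]]
wrist_force: [-0.5, 1.0, 3.2]
grip_width: 0.012
```

```bash
python3 -c "
from lk2 import *
lk('p3',(170,260,150,240))"
```

```text
13.85 [0.4067 0.1977 0.0657] [-0.5142  0.9525  3.2443] [0.6974 0.121  0.1098]
```

View pics/p3.png

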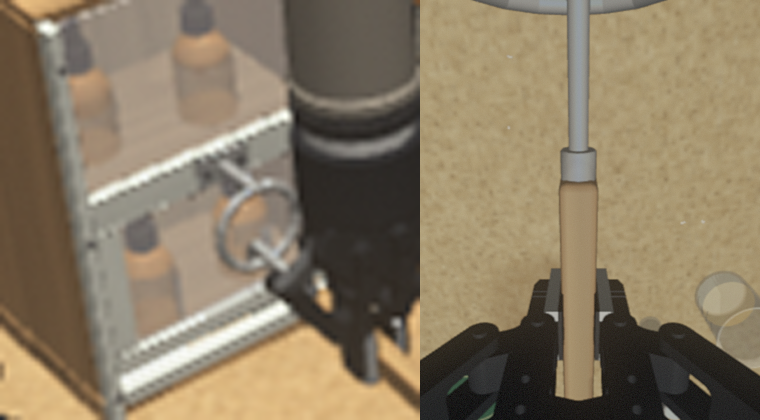

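The sash hasn't moved between the last two steps while the wrist torque rose to 0.7 N m, so it is on its stop. The pole has tipped a few degrees in the grip. Raising to centre the hook in the ring before backing out.

Call:
apply_moves(series="0 0 0 0 -6 0 0;0 0 0 0 -8 0 0;0 0 0 0 -8 0 0;0 0 0 0 -8 0 0;0 0 0 0 0 0 0")

```text
t: 14.45
eef_pos: [0.407, 0.1968, 0.0965]
tool_rot: [[0.995, 0.002, 0.096], [-0.096, 0.001, 0.995], [0.002, -1.0, 0.002]]
wrist_force: [0.1, 0.2, -1.1]
grip_width: 0.0119
```

```bash
python3 - <<'E'
from lk2 import *
lk('u1',(170,260,150,240))
g,f,o=pickle.load(open('u1.pkl','rb'))
print([proj(g,np.array([.4148,.3085,z])) for z in (.12,.133)])
E
```

```text
14.45 [0.407  0.1968 0.0965] [ 0.0955  0.2322 -1.1111] [-0.0244 -0.0861 -0.0121]
[array([205.8968, 222.2107]), array([205.4757, 218.5356])]
```

View pics/u1.png

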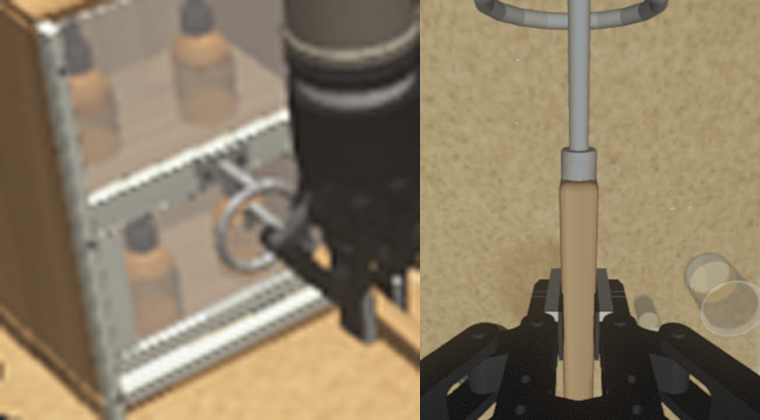

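```bash
python3 - <<'E'
from lk2 import *
g,f,o=pickle.load(open('u1.pkl','rb'))
cv2.imwrite('pics/u1z.png',cv2.resize(g['image'][195:245,185:235,::-1],None,fx=11,fy=11,interpolation=cv2.INTER_CUBIC))
R=o['tool_rot'];p=o['eef_pos'];a=np.radians(4)
for v in ([0,-.0365-.009,.1287],[0,-.0365-.009+.0215,.1297],[0,-.0365,.1287],[0,-.015,.1287]): 
    u=proj(g,p+R@np.array(v)); print(u,(u-[185,195])*11)
E
```

```text
[202.7038 213.0233] [194.742 198.256]
[203.2314 218.9398] [200.5449 263.3374]
[203.0081 215.5767] [198.0895 226.3439]
[203.7253 221.5945] [205.9788 292.5398]
```

View pics/u1z.png

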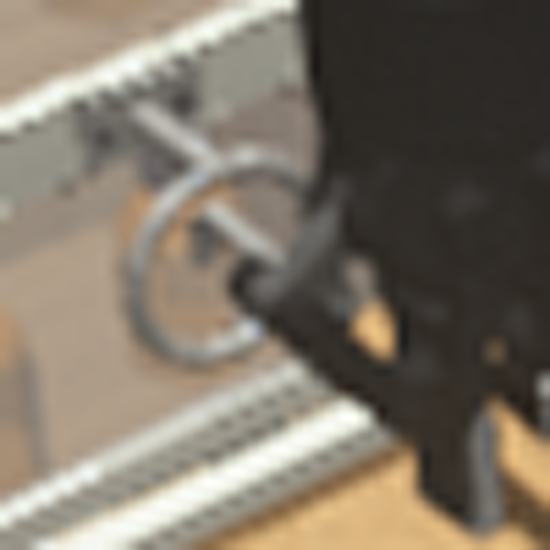

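The hook is centred in the ring opening (hook at (205,205)–(205,258) in the zoom, ring centre (225,258)). Backing out level.

Call:
apply_moves(series="0 0 0 0 0 -10 0;0 0 0 0 0 -12 0;0 0 0 0 0 -15 0;0 0 0 0 0 -20 0;0 0 0 0 0 -20 0;0 0 0 0 0 0 0")

```text
t: 15.15
eef_pos: [0.3978, 0.1152, 0.0951]
tool_rot: [[0.995, -0.001, 0.103], [-0.103, -0.001, 0.995], [-0.001, -1.0, -0.001]]
wrist_force: [-0.8, 0.1, -1.4]
grip_width: 0.0121
```

```bash
python3 - <<'E'
from lk2 import *
lk('u2',(170,260,150,240))
E
```

```text
15.15 [0.3978 0.1152 0.0951] [-0.8192  0.0529 -1.3541] [-0.0173  0.0187  0.0018]
```

View pics/u2.png

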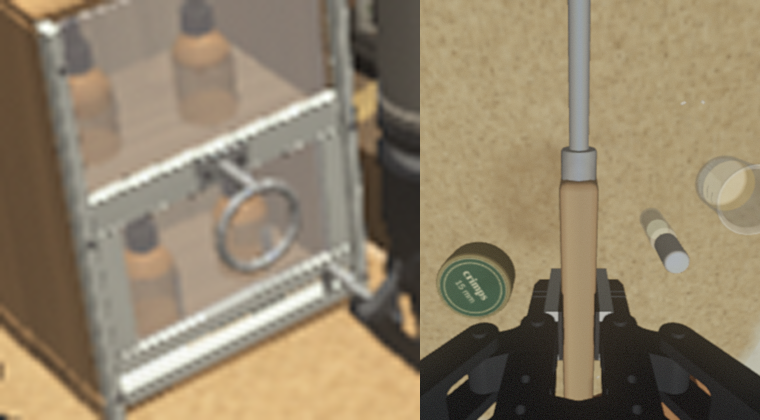

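The hook is out and the sash stays down. I'll put the pole back in its rest at the recorded grasp pose.

Call:
apply_moves(series="0 8 0 0 -20 0 0;0 8 0 0 -20 0 0;0 8 0 0 -20 0 0;0 8 0 0 0 0 0;0 8 0 0 0 0 0;0 8 0 0 0 0 0;0 8 0 0 0 0 0;0 7.6 0 0 0 0 0;0 0 0 30 0 -4 0;0 0 0 45 0 -4 0;0 0 0 45 0 -4 0;0 0 0 45 0 -4 0;0 0 0 38 0 -4 0;0 0 0 0 0 0 0;0 0 0 0 0 0 0")

```text
t: 16.75
eef_pos: [0.4523, -0.0777, 0.1551]
tool_rot: [[0.354, -0.0, 0.935], [-0.935, -0.0, 0.354], [0.0, -1.0, -0.0]]
wrist_force: [-0.3, 0.0, -1.2]
grip_width: 0.0123
```

Call:
apply_moves(series="0 0.2 0 3 0 -4 0;0 0 0 0 35 0 0;0 0 0 0 35 0 0;0 0 0 0 30 0 0;0 0 0 0 15 0 0;0 0 0 0 0 0 0;0 0 0 0 0 0 0")

```text
t: 17.45
eef_pos: [0.4498, -0.08, 0.0405]
tool_rot: [[0.355, 0.0, 0.935], [-0.935, 0.0, 0.355], [-0.0, -1.0, 0.0]]
wrist_force: [0.8, 0.6, -1.8]
grip_width: 0.0124
```

```bash
python3 -c "
from look import *
f,g,o=look('d1');print(o['tool_rot'][:,0])"
```

```text
17.45 [ 0.4498 -0.08    0.0405] 0.01244882793845456 [ 0.8148  0.6408 -1.8109] [-0.0248  0.0336  0.0597]
[ 0.3555 -0.9347 -0.0003]
```

View pics/d1.png

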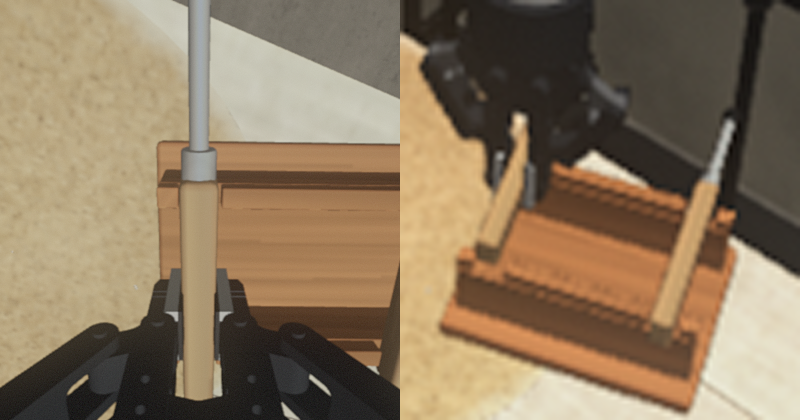

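The pole is just above its slots and about 2 mm to the left of the recorded pose. I'll correct that and lower it.

Call:
apply_moves(series="0 0.3 0 2 0 0 0;0 0 0 0 5 0 0;0 0 0 0 5 0 0;0 0 0 0 4 0 0;0 0 0 0 3 0 0;0 0 0 0 0 0 0")

```text
t: 18.15
eef_pos: [0.4499, -0.0831, 0.0227]
tool_rot: [[0.348, -0.001, 0.937], [-0.937, -0.0, 0.348], [-0.0, -1.0, -0.001]]
wrist_force: [0.0, 0.0, -0.7]
grip_width: 0.0121
```

```bash
python3 -c "
from look import *
f,g,o=look('d2')"
```

```text
18.15 [ 0.4499 -0.0831  0.0227] 0.0120908185097918 [ 0.0124  0.0468 -0.6925] [ 0.0267  0.002  -0.0151]
```

View pics/d2.png

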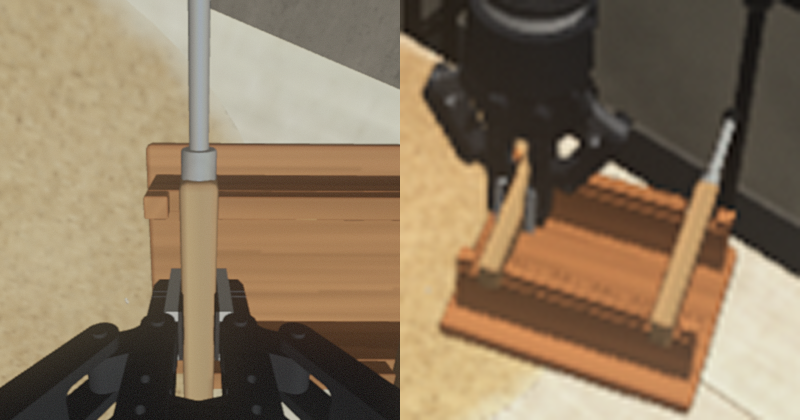

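Call:
apply_moves(series="0 0 0 -1.5 1 0 0;0 0 0 0 1 0 0;0 0 0 0 0 0 12;0 0 0 0 0 0 16;0 0 0 0 0 0 25;0 0 0 0 0 0 50;0 0 0 0 0 0 60;0 0 0 0 0 0 60;0 0 0 0 0 0 60", force=30)

```text
t: 19.15
eef_pos: [0.4497, -0.0816, 0.0212]
tool_rot: [[0.348, -0.0, 0.937], [-0.937, 0.0, 0.348], [-0.0, -1.0, -0.0]]
wrist_force: [0.2, 0.5, -0.3]
grip_width: 0.0601
```

Call:
apply_moves(series="0 0 0 0 -10 0 60;0 0 0 0 -20 0 60;0 0 0 0 -40 0 60;0 0 0 0 -50 0 60;0 0 0 0 -40 0 60;0 0 0 0 0 0 60;0 0 0 0 0 0 60")

```text
t: 19.85
eef_pos: [0.4504, -0.0816, 0.1824]
tool_rot: [[0.348, 0.003, 0.937], [-0.937, 0.001, 0.348], [-0.0, -1.0, 0.003]]
wrist_force: [-0.4, 0.1, -0.6]
grip_width: 0.06
```

```bash
python3 -c "
from look import *
f,g,o=look('e1',crop=(130,350,150,390))"
```

```text
19.85 [ 0.4504 -0.0816  0.1824] 0.059981756142216874 [-0.3653  0.0905 -0.6408] [0.0058 0.0308 0.0267]
```

View pics/e1.png

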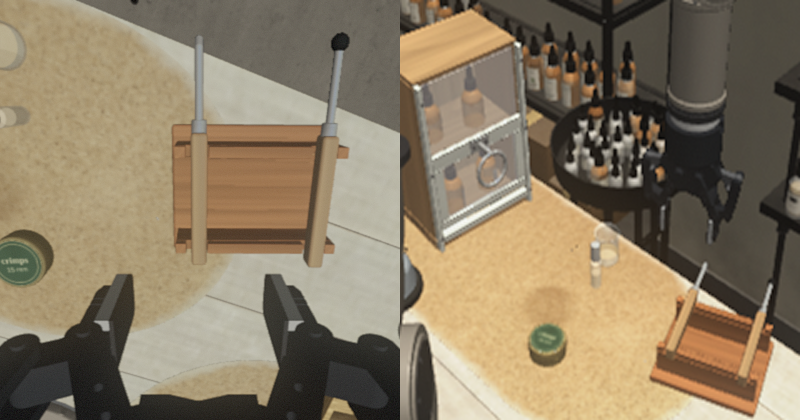

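```bash
python3 - <<'E'
from look import *
f,g,o=pickle.load(open('e1.pkl','rb'))
cv2.imwrite('pics/e1z.png',cv2.resize(g['image'][190:270,150:240,::-1],None,fx=7,fy=7,interpolation=cv2.INTER_CUBIC))
E
```

```text
(no output)
```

View pics/e1z.png

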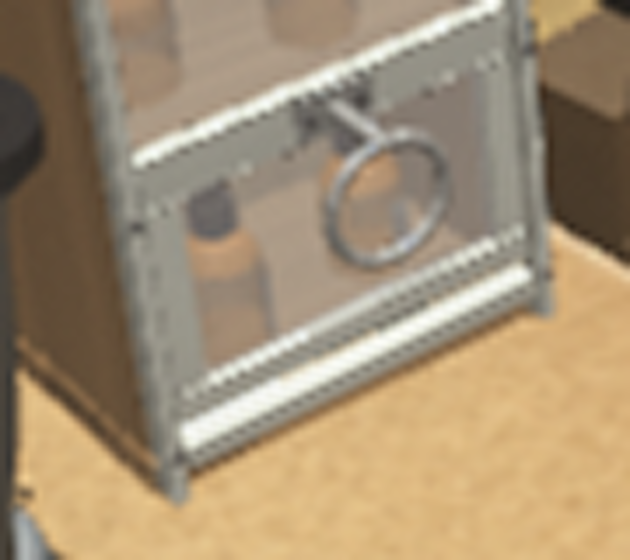

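The sash's bottom rail sits on the sill (rail and sill meet at about (360,350) in the zoom), and the pole lies in its rest. Handing in.

```bash
python3 -c "
from workcell import env
print(env.job_done());print(env.get_obs()['t'])"
```

```text
the job is handed in; nothing more can be done
None
the job is handed in; nothing more can be done
```

I took the hooked pole from its rest, hooked it into the ring, pulled the sash down to its stop, unhooked the pole and laid it back in its rest. The job was handed in at about 20 s of the 51 s allowed, and no verdict was reported.

**Last checks:**
- **Sash:** it stopped moving while I kept pulling, and the wrist moment rose to 0.7 N m. The last picture shows its bottom rail on the sill. From the pictures the ring moved down about 86 mm. The start position of the sash wasn't measured, so I judge it fully down from the stop and the picture.
- **Pole:** the last picture shows it lying level in its own slot. The gripper is open and clear above it, and nothing else appeared moved.

**What disagreed:**
- **First grasp:** it closed above the handle. Both cameras put the fingertips about 20–25 mm behind the TCP, where the description says 11 mm ahead of it, so I re-gripped about 29 mm lower.
- **Opening:** holding the 14 mm handle, it read about 12 mm.
- **Tilt:** the pole tipped about 4° in the grip against the stop, and I allowed for that when unhooking.

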